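# Tap the specimen lids home in order of urgency

## Robot

A 7-joint arm with a two-finger parallel gripper is mounted at the origin on the work surface. World frame = base frame: x ahead of the robot, y to its left, z up, the work surface at z = 0. Lengths are in m, angles in degrees, forces in N, time in s.
With the tool pointing down it reaches from about 0.425 to 0.975 m from the base axis. Payload 16.7 kg.
Tool frame: the origin (TCP) lies midway between the tips of the shut fingers; the grasp point (between the pads) lies 19 mm behind it; z points along the fingers, y is the line along which they close (so a half turn about z gives the same grasp; the last joint's range is limited). The gripper opens to 85 mm and grips with 20 to 120 N. Pads are 22 mm wide; open, the fingers measure 114 mm over their backs; the gripper's body (76 mm by 85 mm) begins 54 mm behind the grasp point. The pads swing forward as they close: fully open they stand 13 mm farther back than shut.
Start: joints at [54.574, 24.414, 4.234, 92.017, -1.954, 63.644, -3.845], TCP at [0.305, -0.602, 0.231] pointing down, gripper open.
Joint ranges: [-163.25, 163.25], [-28.42, 122.38], [-70.27, 78.77], [12.13, 141.07], [-58.53, 238.53], [9.26, 117.41], [-156.51, 156.51]. Speed limits (degrees/s): [108.29, 108.29, 136.94, 136.94, 172.46, 172.46, 172.46].

## Interface

Orientations are given as a 3x3 rotation matrix whose columns are the frame's x, y, z axes.
In Python, from bench import bot gives the robot as it stands.
- The arm moves only by the tool arm_command, never from a script. Its argument "rows" is a list of rows, each an object with "offset": the shift along the world's x, y, z in mm, a list of three; "angular": the turn, a rotation vector about the world's x, y, z in rad, a list of three; "fingers": the closure, from 0 (fully open) to 1 (shut). In form: [{"offset": [x, y, z], "angular": [rx, ry, rz], "fingers": fingers}, ...]. A call has 1 to 12 rows; each row shifts and turns the commanded pose from where the row before left it; what a row does not reach is not made up. A row lasts 1/10 s, in which the tool goes at most 50 mm and 8.59 degrees, less where a joint would pass 70% of its speed; a pose out of reach is approached as far as the arm can. A call with a gripper value outside its range is refused whole. The fingers move at their own pace and stop on an object; "squeeze" is the grip in N (left out, the last holds). Time passes only in rows, so rows that do not move let the fingers close. It gives the time, the measured TCP pose, the force, the opening and the grip force at its end, in the units of the state.
- bot.read_state(): the state, without advancing time (a new reading comes with each control period).
- bot.capture(name): name is "scene" or "top"; returns a dict with "frame" (420x560x3 uint8, red, green, blue), "range_z" (420x560 float32, m along the optical axis (not along the pixel's ray), 0 where there is no reading), "camera_matrix" (3x3 intrinsics, pixels), "eye" and "attitude" of the camera in the world. Camera axes: x right, y up, looking along -z (the intrinsics and any distortion apply to the point x, -y, -z); pixel columns grow to the right and rows downward; lengths in m; the calibration is good to about 2 mm. A picture is of the moment at which its call begins.
- bot.job_done(): hands the job in; it is judged then, once.
The state is a dict: "time_s": time; "q": joint angles; "joint_velocities": joint speeds; "joint_efforts": joint torques, N m; "eef_pos": TCP position; "ee_rot": TCP orientation; "ft_force": force on the tool from outside, world axes, zero at the start; "torque": the same for the moment, N m; "gripper_width": opening from 0.0 (shut) to 1.0 (fully open); "grip_force": force on a finger pad.
Only numpy, scipy, OpenCV 4.12 (cv2) and the standard library are available. Lean on these libraries where they do the work, as an engineer would, in place of code of your own. Each camera call takes 0.05 s, during which the arm holds its last target. There are 200 camera calls.

## Task

Close the filled specimen jars on the tray, most urgent first: with shut fingertips, press the red lid fully down, then the yellow lid, then the blue lid, each with a gentle push from above. The white-lidded jar is still empty, so leave its lid up. Do not pick up, tip or slide any jar, and leave everything else on the bench where it is.

Things in the scene. Friction and masses are not known exactly. Their poses are not given: they have to be found in the camera images.
- tray: low aluminium drip tray, 260 (its x) x 420 (its y) mm, fixed to the bench; floor 4 mm thick, rim 14 mm high, origin on the underside at the centre; the four jars stand on it in a loose row along its y
- jar_red: specimen jar with the red lid, loose, 0.08 to 0.17 kg in all: clear round body 58 mm across with a white label band and grey neck; origin at the centre of its underside (4 mm above the bench on the tray floor), z up. 80 mm tall to the lid's top with the lid fully up, 72 mm with the lid fully home
- lid_red_top (a point): centre of the top face of the red push-on lid, a flat disc 62 mm across and 16 mm deep; goes down with the lid
- lid_red (a joint): how far the red lid is pushed on, m: 0 = fully up (8 mm of grey neck shows under it), 0.008 = fully home at its stop; starts between 0 and 0.0015. It slides straight down against a friction of about 2.5 N and stays where it is left
- jar_yellow: specimen jar with the yellow lid, loose, 0.08 to 0.17 kg in all: clear round body 58 mm across with a white label band and grey neck; origin at the centre of its underside (4 mm above the bench on the tray floor), z up. 80 mm tall to the lid's top with the lid fully up, 72 mm with the lid fully home
- lid_yellow_top (a point): centre of the top face of the yellow push-on lid, a flat disc 62 mm across and 16 mm deep; goes down with the lid
- lid_yellow (a joint): how far the yellow lid is pushed on, m: 0 = fully up (8 mm of grey neck shows under it), 0.008 = fully home at its stop; starts between 0 and 0.0015. It slides straight down against a friction of about 2.5 N and stays where it is left
- jar_blue: specimen jar with the blue lid, loose, 0.08 to 0.17 kg in all: clear round body 58 mm across with a white label band and grey neck; origin at the centre of its underside (4 mm above the bench on the tray floor), z up. 80 mm tall to the lid's top with the lid fully up, 72 mm with the lid fully home
- lid_blue_top (a point): centre of the top face of the blue push-on lid, a flat disc 62 mm across and 16 mm deep; goes down with the lid
- lid_blue (a joint): how far the blue lid is pushed on, m: 0 = fully up (8 mm of grey neck shows under it), 0.008 = fully home at its stop; starts between 0 and 0.0015. It slides straight down against a friction of about 2.5 N and stays where it is left
- jar_white: specimen jar with the white lid, loose, 0.08 to 0.17 kg in all: clear round body 58 mm across with a white label band and grey neck; origin at the centre of its underside (4 mm above the bench on the tray floor), z up. 80 mm tall to the lid's top with the lid fully up, 72 mm with the lid fully home
- lid_white_top (a point): centre of the top face of the white push-on lid, a flat disc 62 mm across and 16 mm deep; goes down with the lid
- lid_white (a joint): how far the white lid is pushed on, m: 0 = fully up (8 mm of grey neck shows under it), 0.008 = fully home at its stop; starts between 0 and 0.0015. It slides straight down against a friction of about 2.5 N and stays where it is left
- canister: small closed test-strip can, 40 mm across, 66 mm tall, loose on the tray behind the jars (away from the robot); origin at the centre of its underside; leave alone
- cap: white plastic cap, 42 mm across, 14 mm tall, loose on the tray behind the jars; origin at the centre of its underside; leave alone
- reagent: amber bottle with blue cap, 68 mm across, 150 mm tall, loose on the bench to the robot's left of the tray; origin at the centre of its underside; leave alone
- pipette: red and green hand pipette lying on the bench to the robot's right of the tray, about 250 mm long along its x, 30 mm high, loose; origin on its underside about midway; leave alone
- tube_lying: amber sample tube with green cap lying on the bench beyond the pipette, 108 mm long along its x, 16 mm thick, loose; origin under its middle; leave alone
Mind the look-alikes: they are no part of the job. What is shaped like the jar_blue but black or pink is not meant.

How it is judged (in metres and radians):
On the way, in this order (a step that is already met when the one before it is completed fails the run):
1. the red lid is fully home, with the yellow and blue still up (value of joint lid_red above 0.006 m and value of joint each of lid_yellow, lid_blue below 0.004 m and value of joint lid_white below 0.003 m), for 0.2 s.
2. the yellow lid is fully home, with the blue still up (value of joint lid_yellow above 0.006 m and value of joint lid_blue below 0.004 m and value of joint lid_white below 0.003 m), for 0.2 s.
3. the blue lid is fully home (value of joint lid_blue above 0.006 m and value of joint lid_white below 0.003 m), for 0.2 s.
At the end, for the whole second after the job is handed in: The red, yellow and blue lids are pushed on to within 2 mm of fully home; the white lid is still up (pushed on less than 3 mm); all four jars stand upright and at rest on the tray within 25 mm of where they began; the can, cap, bottle, pipette and lying tube are within 20 mm of where they began (all of step 3 and value of joint each of lid_red, lid_yellow above 0.006 m and distance of each of jar_red, jar_yellow, jar_blue, jar_white from where it was at the start of the episode below 0.025 m and angle between each of jar_red, jar_yellow, jar_blue, jar_white's own z axis and vertical below 0.1 rad and height (world z) of each of jar_red, jar_yellow, jar_blue, jar_white below 0.01 m and linear speed of each of jar_red, jar_yellow, jar_blue, jar_white below 0.02 m/s and distance of each of canister, cap, reagent, pipette, tube_lying from where it was at the start of the episode below 0.02 m); the robot touches nothing.
It fails at once if a jar is lifted more than about 10 mm off the tray or tipped by more than 20 degrees (height (world z) of any of jar_red, jar_yellow, jar_blue, jar_white above 0.015 m or angle between any of jar_red, jar_yellow, jar_blue, jar_white's own z axis and vertical above 0.35 rad).
It fails at once if a jar is slid more than 30 mm (distance of any of jar_red, jar_yellow, jar_blue, jar_white from where it was at the start of the episode above 0.03 m).
It fails at once if a jar is pressed harder than 40 N (contact force between any of the fingers, the arm and jar_red above 40 N or contact force between any of the fingers, the arm and jar_yellow above 40 N or contact force between any of the fingers, the arm and jar_blue above 40 N or contact force between any of the fingers, the arm and jar_white above 40 N).
It fails at once if the white lid is pushed down by 3 mm or more (value of joint lid_white above 0.003 m).
It fails at once if the can, cap, bottle, pipette or lying tube is moved more than 20 mm (distance of any of canister, cap, reagent, pipette, tube_lying from where it was at the start of the episode above 0.02 m).
It also fails if it takes over 40 s, if anything falls off the work surface, if the arm or the gripper's body presses on something with over 40 N, if the wrist force passes 120 N, or if a joint passes its speed limit or range.

## Working session

There is one attempt and no reset: what is moved stays moved. The work goes in short steps, Python scripts to look and compute and a tool call to move; the robot and the scene stay as the last step left them, time stands still between calls to the robot, and variables do not carry over. Pictures are saved under pics/ and viewed, at most 10 in all, crops included, and the job is handed in when it is done.

Besides the shell and the picture viewer there is one more tool, called after ">>>" by a JSON object that holds its "op" and its "data", one argument or row to a line. arm_command: Moves the arm, as the interface text tells. Its arguments: {"type":"object","properties":{"rows":{"type":"array"},"squeeze":{"type":"number"}},"required":["rows"]}

```bash
mkdir -p pics; cat > h.py <<'E'
import numpy as np, cv2
from bench import bot
def cap(n):
    c=bot.capture(n); return c
def pts(c):
    K=np.array(c["camera_matrix"]);R=np.array(c["attitude"]);d=c["range_z"]
    v,u=np.mgrid[:d.shape[0],:d.shape[1]]
    P=np.stack([(u-K[0,2])/K[0,0]*d,-(v-K[1,2])/K[1,1]*d,-d],-1)
    return P@R.T+np.array(c["eye"])
E
python3 - <<'E'
from h import *
for n in("scene","top"):
    c=cap(n); cv2.imwrite(f"pics/{n}0.png",c["frame"][:,:,::-1]); print(n,c["eye"],np.array(c["attitude"]).round(3).tolist(),c["camera_matrix"],[k for k in c])
    np.savez(f"{n}0.npz",P=pts(c),f=c["frame"],d=c["range_z"])
s=bot.read_state();print({k:np.round(v,3).tolist() for k,v in s.items()})
E
```

```text
scene [ 1.12972641 -0.57955827  1.3438302 ] [[0.63, -0.649, 0.427], [0.777, 0.524, -0.349], [0.003, 0.551, 0.834]] [[523.33604931   0.         277.61478006]
 [  0.         523.33604931 209.28822243]
 [  0.           0.           1.        ]] ['frame', 'range_z', 'camera_matrix', 'eye', 'attitude']
top [ 0.28288406 -0.0231557   1.31034684] [[0.001, 0.984, -0.179], [-1.0, 0.003, 0.014], [0.014, 0.179, 0.984]] [[440.58534796   0.         278.23924816]
 [  0.         440.58534796 206.76969903]
 [  0.           0.           1.        ]] ['frame', 'range_z', 'camera_matrix', 'eye', 'attitude']
{'time_s': 0.1, 'q': [54.574, 24.446, 4.231, 92.049, -1.953, 63.646, -3.844], 'joint_velocities': [-0.017, -0.135, -0.026, -0.054, 0.096, -0.053, 0.032], 'joint_efforts': [0.007, -95.154, 3.771, -46.441, 0.02, 0.006, 0.0], 'eef_pos': [0.305, -0.602, 0.231], 'ee_rot': [[0.892, 0.452, -0.001], [0.452, -0.892, 0.001], [-0.0, -0.001, -1.0]], 'ft_force': [0.559, -0.735, 0.808], 'torque': [-0.024, 0.018, -0.028], 'grip_force': 0.0, 'gripper_width': 0.997}
```

View pics/top0.png

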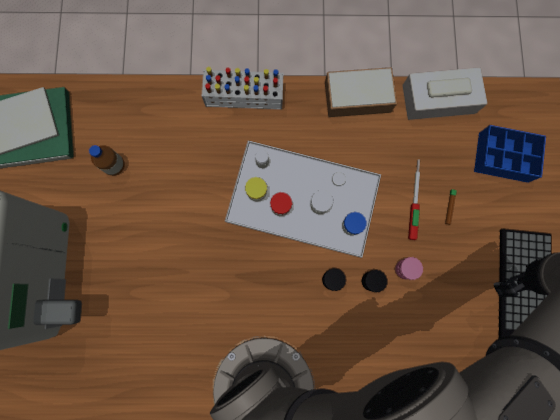

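View pics/scene0.png

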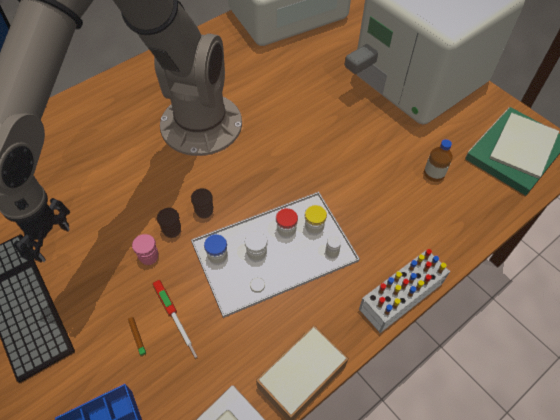

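The top view shows the lids on the tray: yellow (256,189), red (281,203), white (322,201) and blue (355,223). The black jars (334,279), (375,281) and the pink jar (411,268) stand off the tray, so they are the look-alikes. The scene view agrees: blue (216,245), white (256,243), red (287,220), yellow (315,217).

```bash
python3 - <<'E'
from h import *
seeds={"top":dict(red=(281,203),yellow=(256,189),blue=(355,223),white=(322,201)),"scene":dict(blue=(216,242),white=(256,240),red=(287,215),yellow=(316,213))}
for n in seeds:
    D=np.load(f"{n}0.npz");P=D["P"];f=D["f"];hsv=cv2.cvtColor(f,cv2.COLOR_RGB2HSV)
    print(n,"bench z",np.median(P[330:340,150:160,2] if n=="top" else P[150:160,330:340,2]).round(4))
    for k,(u,v) in seeds[n].items():
        h,s,_=hsv[...,0],hsv[...,1],0
        m=(((h<8)|(h>172)) if k=="red" else (abs(h.astype(int)-28)<6) if k=="yellow" else (abs(h.astype(int)-115)<12))&(s>120) if k!="white" else np.ones(h.shape,bool)
        yy,xx=np.mgrid[:420,:560]; m&=np.hypot(xx-u,yy-v)<22
        z0=np.median(P[v-2:v+3,u-2:u+3,2])
        t=m&(abs(P[...,2]-z0)<.005)
        # top face by depth; minimum enclosing circle in world plane
        Q=P[t][:,:2].astype(np.float32);c,r=cv2.minEnclosingCircle(Q)
        px=xx[t].mean(),yy[t].mean()
        print(k,"seedhsv",hsv[v,u],"z",z0.round(4),"n",t.sum(),"pix",np.round(px,1),"mean",Q.mean(0).round(4),"circ",np.round(c,4),round(r,4))
c=cv2.imread("pics/top0.png")[140:260,220:390];cv2.imwrite("pics/crop.png",cv2.resize(c,None,fx=4,fy=4,interpolation=cv2.INTER_CUBIC))
E
```

```text
top bench z -0.0004
red seedhsv [  1 199 147] z 0.0828 n 336 pix [280.9 202.8] mean [ 0.5183 -0.0477] circ [ 0.5187 -0.0471] 0.0307
yellow seedhsv [ 30 158 152] z 0.0843 n 325 pix [255.7 187.6] mean [0.5621 0.0241] circ [0.5625 0.0244] 0.0306
blue seedhsv [110 191 144] z 0.0845 n 343 pix [354.9 222.3] mean [ 0.4631 -0.2564] circ [ 0.4623 -0.2563] 0.031
white seedhsv [114  16 164] z 0.0832 n 349 pix [321.8 200.2] mean [ 0.5261 -0.1642] circ [ 0.5262 -0.1645] 0.032
scene bench z -0.0003
blue seedhsv [111 161 168] z 0.0828 n 306 pix [215.1 244.2] mean [ 0.4659 -0.2599] circ [ 0.4648 -0.2575] 0.0319
white seedhsv [130   4 194] z 0.0833 n 332 pix [255.3 241.2] mean [ 0.5281 -0.1673] circ [ 0.5284 -0.167 ] 0.0323
red seedhsv [  2 190 183] z 0.082 n 291 pix [286.5 217.5] mean [ 0.5221 -0.0501] circ [ 0.5215 -0.0497] 0.0319
yellow seedhsv [ 26 215 192] z 0.0835 n 281 pix [315.5 214.2] mean [0.566  0.0216] circ [0.5656 0.0232] 0.0323
```

View pics/crop.png

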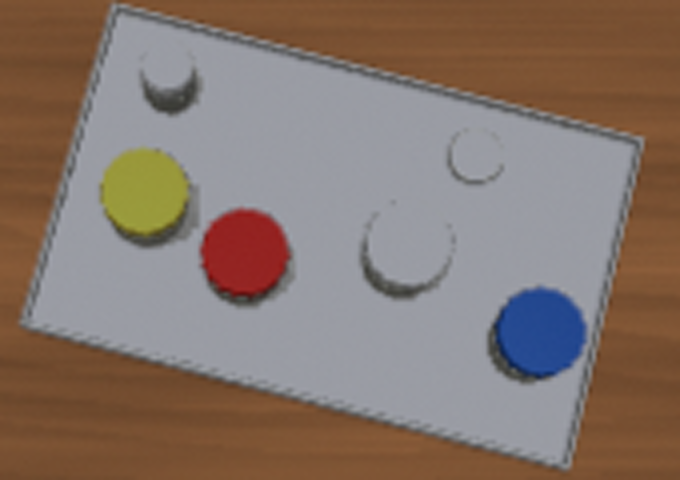

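The crop confirms the red (245,252), yellow (145,192) and blue (540,332) lids on the tray, with the white lid (408,247) left alone. Two views agree within about 4 mm, with tops at 82–84 mm and radii near 31 mm, as given.

>>> {"op": "arm_command", "data": {
  "rows": [
    {"offset": [10,25,0],"angular": [0,0,0],"fingers": 1},
    {"offset": [15,40,0],"angular": [0,0,0],"fingers": 1},
    {"offset": [15,40,0],"angular": [0,0,0],"fingers": 1},
    {"offset": [15,40,0],"angular": [0,0,0],"fingers": 1},
    {"offset": [15,40,0],"angular": [0,0,0],"fingers": 1},
    {"offset": [15,40,0],"angular": [0,0,0],"fingers": 1},
    {"offset": [15,40,0],"angular": [0,0,0],"fingers": 1},
    {"offset": [15,40,0],"angular": [0,0,0],"fingers": 1},
    {"offset": [15,40,0],"angular": [0,0,0],"fingers": 1},
    {"offset": [15,40,0],"angular": [0,0,0],"fingers": 1},
    {"offset": [15,40,0],"angular": [0,0,0],"fingers": 1},
    {"offset": [15,40,0],"angular": [0,0,0],"fingers": 1}
  ]
}}

```text
time_s: 1.3
eef_pos: [0.4801, -0.1355, 0.2313]
ee_rot: [[0.892, 0.452, -0.0], [0.452, -0.892, 0.0], [-0.0, -0.0, -1.0]]
ft_force: [0.7, -0.3, -0.0]
gripper_width: 0.003
grip_force: 0.0
```

>>> {"op": "arm_command", "data": {
  "rows": [
    {"offset": [18,40,0],"angular": [0,0,0],"fingers": 1},
    {"offset": [15,32,0],"angular": [0,0,0],"fingers": 1},
    {"offset": [7,15,0],"angular": [0,0,0],"fingers": 1},
    {"offset": [0,0,-40],"angular": [0,0,0],"fingers": 1},
    {"offset": [0,0,-40],"angular": [0,0,0],"fingers": 1},
    {"offset": [0,0,-30],"angular": [0,0,0],"fingers": 1},
    {"offset": [0,0,-20],"angular": [0,0,0],"fingers": 1},
    {"offset": [0,0,-5],"angular": [0,0,0],"fingers": 1},
    {"offset": [0,0,0],"angular": [0,0,0],"fingers": 1}
  ]
}}

```text
time_s: 2.2
eef_pos: [0.5196, -0.0501, 0.096]
ee_rot: [[0.892, 0.452, -0.001], [0.452, -0.892, 0.0], [-0.001, -0.001, -1.0]]
ft_force: [0.1, -0.4, 0.3]
gripper_width: 0.001
grip_force: 0.0
```

>>> {"op": "arm_command", "data": {
  "rows": [
    {"offset": [0,2,-4],"angular": [0,0,0],"fingers": 1},
    {"offset": [0,0,-4],"angular": [0,0,0],"fingers": 1},
    {"offset": [0,0,-2],"angular": [0,0,0],"fingers": 1},
    {"offset": [0,0,-2],"angular": [0,0,0],"fingers": 1},
    {"offset": [0,0,-2],"angular": [0,0,0],"fingers": 1},
    {"offset": [0,0,-2],"angular": [0,0,0],"fingers": 1},
    {"offset": [0,0,-1],"angular": [0,0,0],"fingers": 1},
    {"offset": [0,0,-1],"angular": [0,0,0],"fingers": 1},
    {"offset": [0,0,0],"angular": [0,0,0],"fingers": 1}
  ]
}}

```text
time_s: 3.1
eef_pos: [0.5199, -0.0482, 0.0782]
ee_rot: [[0.892, 0.452, -0.0], [0.452, -0.892, 0.0], [-0.0, -0.0, -1.0]]
ft_force: [0.2, -0.6, 0.0]
gripper_width: 0.001
grip_force: 0.0
```

>>> {"op": "arm_command", "data": {
  "rows": [
    {"offset": [0,0,-1],"angular": [0,0,0],"fingers": 1},
    {"offset": [0,0,-0.5],"angular": [0,0,0],"fingers": 1},
    {"offset": [0,0,0],"angular": [0,0,0],"fingers": 1}
  ]
}}

```text
time_s: 3.4
eef_pos: [0.5199, -0.0481, 0.0767]
ee_rot: [[0.892, 0.452, -0.0], [0.452, -0.892, 0.0], [-0.0, -0.0, -1.0]]
ft_force: [-0.5, 0.5, 1.2]
gripper_width: -0.001
grip_force: 0.2
```

```bash
python3 - <<'E'
from h import *
c=cap("scene"); s=bot.read_state(); print(np.round(s["eef_pos"],4),np.round(s["ft_force"],2))
cv2.imwrite("pics/press.png",cv2.resize(c["frame"][160:300,180:360,::-1],None,fx=4,fy=4))
E
```

```text
[ 0.5199 -0.0481  0.0767] [-0.8  -0.43 -0.01]
```

View pics/press.png

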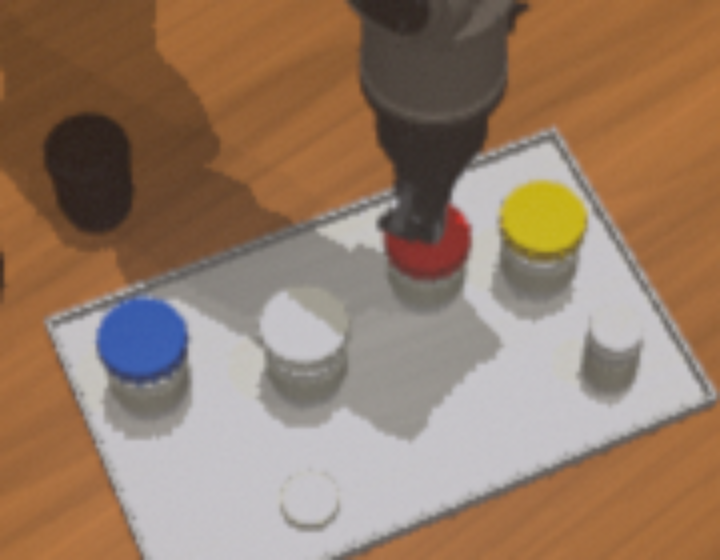

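The shut fingers rest on the red lid (427,245 in the crop). Its neck is no longer visible, while the others still show theirs. I'll press on in small steps until the stop is felt.

>>> {"op": "arm_command", "data": {
  "rows": [
    {"offset": [0,0,-0.5],"angular": [0,0,0],"fingers": 1},
    {"offset": [0,0,-0.5],"angular": [0,0,0],"fingers": 1},
    {"offset": [0,0,0],"angular": [0,0,0],"fingers": 1}
  ]
}}

```text
time_s: 3.75
eef_pos: [0.52, -0.0481, 0.0761]
ee_rot: [[0.892, 0.452, 0.0], [0.452, -0.892, -0.0], [0.0, 0.0, -1.0]]
ft_force: [-2.2, 0.4, 7.4]
gripper_width: 0.001
grip_force: 3.7
```

The stop is felt (7.4 N at z 76.1 mm, expected 76). Next is yellow.

>>> {"op": "arm_command", "data": {
  "rows": [
    {"offset": [0,0,5],"angular": [0,0,0],"fingers": 1},
    {"offset": [0,0,30],"angular": [0,0,0],"fingers": 1},
    {"offset": [14,22,0],"angular": [0,0,0],"fingers": 1},
    {"offset": [20,34,0],"angular": [0,0,0],"fingers": 1},
    {"offset": [10,16,0],"angular": [0,0,0],"fingers": 1},
    {"offset": [0,0,0],"angular": [0,0,0],"fingers": 1},
    {"offset": [0,0,-12],"angular": [0,0,0],"fingers": 1},
    {"offset": [0,0,-8],"angular": [0,0,0],"fingers": 1},
    {"offset": [0,0,0],"angular": [0,0,0],"fingers": 1}
  ]
}}

```text
time_s: 4.65
eef_pos: [0.5625, 0.0227, 0.089]
ee_rot: [[0.893, 0.451, -0.003], [0.451, -0.893, -0.001], [-0.003, -0.001, -1.0]]
ft_force: [-0.4, 0.3, -0.2]
gripper_width: -0.001
grip_force: 0.0
```

>>> {"op": "arm_command", "data": {
  "rows": [
    {"offset": [0,0,-4],"angular": [0,0,0],"fingers": 1},
    {"offset": [0,0,-2],"angular": [0,0,0],"fingers": 1},
    {"offset": [0,0,-2],"angular": [0,0,0],"fingers": 1},
    {"offset": [0,0,-2],"angular": [0,0,0],"fingers": 1},
    {"offset": [0,0,-2],"angular": [0,0,0],"fingers": 1},
    {"offset": [0,0,-1],"angular": [0,0,0],"fingers": 1},
    {"offset": [0,0,-0.5],"angular": [0,0,0],"fingers": 1},
    {"offset": [0,0,-0.5],"angular": [0,0,0],"fingers": 1},
    {"offset": [0,0,-0.5],"angular": [0,0,0],"fingers": 1},
    {"offset": [0,0,0],"angular": [0,0,0],"fingers": 1}
  ]
}}

```text
time_s: 5.65
eef_pos: [0.564, 0.0239, 0.0763]
ee_rot: [[0.892, 0.452, 0.0], [0.452, -0.892, 0.0], [0.0, -0.0, -1.0]]
ft_force: [-0.4, 0.0, 1.1]
gripper_width: -0.001
grip_force: 0.7
```

>>> {"op": "arm_command", "data": {
  "rows": [
    {"offset": [0,0,-0.5],"angular": [0,0,0],"fingers": 1},
    {"offset": [0,0,0],"angular": [0,0,0],"fingers": 1},
    {"offset": [0,0,0],"angular": [0,0,0],"fingers": 1}
  ]
}}

```text
time_s: 5.95
eef_pos: [0.5641, 0.0237, 0.0761]
ee_rot: [[0.892, 0.452, 0.0], [0.452, -0.892, -0.0], [0.0, 0.0, -1.0]]
ft_force: [-1.7, -1.6, 8.0]
gripper_width: -0.002
grip_force: 3.4
```

Yellow is at its stop (8 N at 76.1 mm). Next is blue, passing well above the white lid.

>>> {"op": "arm_command", "data": {
  "rows": [
    {"offset": [0,0,5],"angular": [0,0,0],"fingers": 1},
    {"offset": [0,0,40],"angular": [0,0,0],"fingers": 1},
    {"offset": [0,0,35],"angular": [0,0,0],"fingers": 1},
    {"offset": [-7,-21,0],"angular": [0,0,0],"fingers": 1},
    {"offset": [-14,-40,0],"angular": [0,0,0],"fingers": 1},
    {"offset": [-14,-40,0],"angular": [0,0,0],"fingers": 1},
    {"offset": [-14,-40,0],"angular": [0,0,0],"fingers": 1},
    {"offset": [-14,-40,0],"angular": [0,0,0],"fingers": 1},
    {"offset": [-14,-40,0],"angular": [0,0,0],"fingers": 1},
    {"offset": [-14,-40,0],"angular": [0,0,0],"fingers": 1},
    {"offset": [-9,-20,0],"angular": [0,0,0],"fingers": 1},
    {"offset": [0,0,0],"angular": [0,0,0],"fingers": 1}
  ]
}}

```text
time_s: 7.15
eef_pos: [0.4622, -0.2603, 0.1559]
ee_rot: [[0.894, 0.447, -0.0], [0.447, -0.894, -0.001], [-0.001, 0.0, -1.0]]
ft_force: [-0.2, 0.2, -0.2]
gripper_width: -0.0
grip_force: 0.0
```

>>> {"op": "arm_command", "data": {
  "rows": [
    {"offset": [0,0,-30],"angular": [0,0,0],"fingers": 1},
    {"offset": [0,0,-25],"angular": [0,0,0],"fingers": 1},
    {"offset": [0,0,-10],"angular": [0,0,0],"fingers": 1},
    {"offset": [0,0,0],"angular": [0,0,0],"fingers": 1}
  ]
}}

```text
time_s: 7.55
eef_pos: [0.4636, -0.2562, 0.0899]
ee_rot: [[0.892, 0.453, -0.002], [0.453, -0.892, 0.001], [-0.001, -0.002, -1.0]]
ft_force: [0.1, -0.4, 0.6]
gripper_width: 0.002
grip_force: 0.0
```

>>> {"op": "arm_command", "data": {
  "rows": [
    {"offset": [0,0,-4],"angular": [0,0,0],"fingers": 1},
    {"offset": [0,0,-2],"angular": [0,0,0],"fingers": 1},
    {"offset": [0,0,-2],"angular": [0,0,0],"fingers": 1},
    {"offset": [0,0,-2],"angular": [0,0,0],"fingers": 1},
    {"offset": [0,0,-2],"angular": [0,0,0],"fingers": 1},
    {"offset": [0,0,-1],"angular": [0,0,0],"fingers": 1},
    {"offset": [0,0,-0.5],"angular": [0,0,0],"fingers": 1},
    {"offset": [0,0,-0.5],"angular": [0,0,0],"fingers": 1},
    {"offset": [0,0,0],"angular": [0,0,0],"fingers": 1},
    {"offset": [0,0,0],"angular": [0,0,0],"fingers": 1}
  ]
}}

```text
time_s: 8.55
eef_pos: [0.464, -0.2572, 0.0768]
ee_rot: [[0.892, 0.452, 0.0], [0.452, -0.892, 0.0], [0.0, 0.0, -1.0]]
ft_force: [0.6, -0.4, 2.1]
gripper_width: 0.004
grip_force: 1.0
```

>>> {"op": "arm_command", "data": {
  "rows": [
    {"offset": [0,0,-0.5],"angular": [0,0,0],"fingers": 1},
    {"offset": [0,0,-0.5],"angular": [0,0,0],"fingers": 1},
    {"offset": [0,0,0],"angular": [0,0,0],"fingers": 1},
    {"offset": [0,0,0],"angular": [0,0,0],"fingers": 1}
  ]
}}

```text
time_s: 8.95
eef_pos: [0.4643, -0.2573, 0.0761]
ee_rot: [[0.892, 0.452, 0.001], [0.452, -0.892, -0.0], [0.001, 0.001, -1.0]]
ft_force: [0.7, -0.5, 5.7]
gripper_width: 0.002
grip_force: 2.8
```

Blue is at its stop. I'll lift straight up, back off to the robot's right and check.

>>> {"op": "arm_command", "data": {
  "rows": [
    {"offset": [0,0,5],"angular": [0,0,0],"fingers": 1},
    {"offset": [0,0,35],"angular": [0,0,0],"fingers": 1},
    {"offset": [0,0,40],"angular": [0,0,0],"fingers": 1},
    {"offset": [0,0,40],"angular": [0,0,0],"fingers": 1},
    {"offset": [-10,-40,0],"angular": [0,0,0],"fingers": 1},
    {"offset": [-10,-40,0],"angular": [0,0,0],"fingers": 1},
    {"offset": [-10,-40,0],"angular": [0,0,0],"fingers": 1},
    {"offset": [-10,-40,0],"angular": [0,0,0],"fingers": 1},
    {"offset": [-10,-40,0],"angular": [0,0,0],"fingers": 1},
    {"offset": [-5,-20,0],"angular": [0,0,0],"fingers": 1},
    {"offset": [0,0,0],"angular": [0,0,0],"fingers": 1},
    {"offset": [0,0,0],"angular": [0,0,0],"fingers": 1}
  ]
}}

```text
time_s: 10.15
eef_pos: [0.4086, -0.4767, 0.1955]
ee_rot: [[0.892, 0.451, -0.001], [0.451, -0.892, 0.001], [-0.0, -0.001, -1.0]]
ft_force: [-0.1, -0.3, -0.7]
gripper_width: 0.004
grip_force: 0.0
```

```bash
python3 - <<'E'
from h import *
c=cap("scene");P=pts(c);P0=np.load("scene0.npz")["P"]
for k,(u,v) in dict(blue=(216,246),white=(256,241),red=(287,219),yellow=(316,215)).items():
    z,z0=[np.median(A[v-4:v+5,u-5:u+6,2]) for A in(P,P0)]
    w=(slice(v-25,v+25),slice(u-25,u+25)); A=P[w]; t=(abs(A[...,2]-z)<.005)
    print(k,z0.round(4),z.round(4),"centre",np.round(cv2.minEnclosingCircle(A[t][:,:2].astype(np.float32))[0],4))
cv2.imwrite("pics/end.png",c["frame"][:,:,::-1]); s=bot.read_state();print(s["time_s"],np.round(s["eef_pos"],3))
E
```

```text
blue 0.0827 0.0764 centre [ 0.4654 -0.261 ]
white 0.0837 0.0835 centre [ 0.5198 -0.1309]
red 0.0833 0.0763 centre [ 0.5419 -0.0624]
yellow 0.0837 0.076 centre [ 0.5874 -0.0018]
10.2 [ 0.409 -0.476  0.196]
```

View pics/end.png

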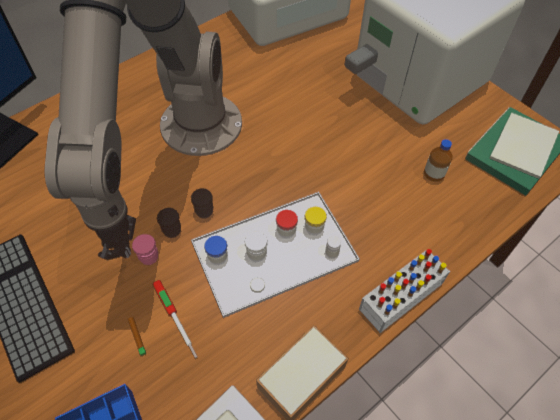

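The end view shows red (287,220), yellow (315,217), blue (216,246) and white (256,243) at the same pixels as before. The three coloured lids are at 76 mm and the white is still at 83.5 mm. The window centres printed above mix in neighbouring lids, so I ignore them. The gripper is clear at 196 mm height.

```bash
python3 -c "
from bench import bot
print(bot.job_done())"
```

```text
the job is handed in; nothing more can be done
None
```

I pressed the red, yellow and blue lids fully home in that order and handed the job in at about 10 s; the white lid is still up, and nothing on the tray or bench looks moved in the final picture.

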